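# Hang the slide rack to drain and cover the staining dish

## Robot

A 6-joint arm with a two-finger parallel gripper is mounted at the origin on a cart in front of the work surface, level with it; the furniture and walls round the work are solid. World frame = base frame: x ahead of the robot, y to its left, z up, the work surface at z = 0. Lengths are in m, angles in rad, forces in N, time in s.
With the tool pointing down it reaches from about 0.25 to 0.85 m from the base axis. Payload 12.5 kg.
Tool frame: the origin (TCP) lies on the mounting face of the last link; the fingertips stand ahead of it and the grasp point (between the pads) lies 167 mm ahead of it (bot.nose_length is the z of the fingertips in the tool frame, in m); z points along the fingers, x is the direction in which the jaws open and shut, and the axes are right-handed (so a half turn about z gives the same grasp; the last joint's range is limited). The gripper opens to 93 mm and grips with 3 to 60 N. Pads are 15 mm wide; open, the fingers measure 128 mm over their backs; the gripper's body (75 mm by 188 mm) begins 65 mm behind the grasp point.
Start: joints at [1.051, 0.351, 1.652, -0, 1.139, -0.085], TCP at [0.232, 0.499, 0.405] pointing down, gripper open.
Joint ranges: [-2.75, 2.75], [-0.79, 2.1], [0.01, 2.65], [-1.57, 4.71], [0.07, 3.14], [-2.87, 2.87]. Speed limits (rad/s): [2.22, 2.22, 2.79, 3.14, 3.14, 3.14].

## Interface

Orientations are given as a 3x3 rotation matrix whose columns are the frame's x, y, z axes.
In Python, from cell import bot gives the robot as it stands.
- The arm moves only by the tool drive_tool, never from a script. Its arguments are lists of equal length, an entry for each row: "slide": the shift along the tool's x, y, z in m, a list of three; "turn": the turn about the tool's z in degrees. In form: {"slide": [[dx, dy, dz], ...], "turn": [turn, ...]}. A call has 1 to 12 rows; each row shifts and turns the commanded pose from where the row before left it, along the tool's axes as they then stand; what a row does not reach is not made up. A row lasts 1/8 s, in which the tool goes at most 62.5 mm and 10.7 degrees, less where a joint would pass 70% of its speed; a pose out of reach is approached as far as the arm can. A call with a gripper value outside its range is refused whole. "grip" is the closure, from 0 (fully open) to 1 (shut), set as the call begins (left out, the last holds). The fingers move at their own pace and stop on an object; "newtons" is the grip in N (left out, the last holds). Time passes only in rows, so rows that do not move let the fingers close. It gives the time, the measured TCP pose, the force and the opening at its end, in the units of the state.
- bot.get_state(): the state, without advancing time (a new reading comes with each control period).
- bot.grab_frame(name): name is "scene" or "top" or "wrist"; returns the picture (400x640x3 uint8, blue, green, red); there is no depth.
- bot.camera_info(name): a dict with "intrinsics" (3x3 intrinsics, pixels), "k1" (the pictures are not rectified: a ray, as slopes to the right and down, at radius r is drawn at 1 + k1 r^2 times it, then the intrinsics apply), "rvec" (rotation vector, rad) and "tvec" (3), from world to camera coordinates, as OpenCV has them. Camera axes: x right, y down, z forward; pixel columns grow to the right and rows downward; lengths in m; the calibration is good to about 2 mm. A picture is of the moment at which its call begins: read the wrist's pose just before it. camera_info takes no time and is no camera call; for the wrist camera it gives the pose at the moment of the call.
- bot.close_job(): hands the job in, once; it reports no verdict.
Trained networks look in the newest picture that a camera, given by its name, has taken for a name from the list of things; names that differ only in an ending like _2 or _b are one class to them, and where a whole thing is asked for, a point or a joint stands for the part that bears it (a point fixed in the world has none). Each returns a list of dicts, best first, with "p" (0 to 1); they miss things now and then, are a little off and sometimes report something else, mostly with a low value. They report only what shows in the picture. A call takes as long as a camera call.
- bot.search_frame(camera, thing): "point" ([x, y, z] in m, in world coordinates, good to about 4 mm: the middle of the surface that is visible of it).
The state is a dict: "clock": time; "joints": joint angles; "qd": joint speeds; "tau": joint torques, N m; "position": TCP position; "ee_rot": TCP orientation; "ft_force": force on the tool from outside, world axes, zero at the start; "wrist_torque": the same for the moment, N m; "width": finger opening in m.
Only numpy, scipy, OpenCV 4.12 (cv2) and the standard library are available. Lean on these libraries where they do the work, as an engineer would, in place of code of your own. Each camera call takes 0.05 s, during which the arm holds its last target. There are 200 camera calls.

## Task

Lift the slide rack upright out of the open staining dish and hang it on the draining stand: its slot is open at one side, so slide the plate sideways over the bare part of the headed pin and let it down until the pin sits in the top end of the slot and the rack hangs free. Then put the cover on the empty dish, properly seated. Keep the rack upright throughout and leave the petri dish and the small steel mould where they are.

Things in the scene. Friction and masses are not known exactly. Their poses are not given: they have to be found in the camera images.
- rack_grip (a point): Centre of the slide rack's grip bar, where to take it: black, 10 mm thick along x, 44 mm along y, 34 mm high, on top of an upright steel plate. z up, x across the plate, +y the side to which the slot opens.
- slide_rack: Steel slide rack; origin at the centre of its underside, 168 mm below rack_grip, same axes. Basket of glass slides 56 mm along x, 84 mm along y, 32 mm high; above it, in the middle, the upright plate, 5 mm along x, 60 mm along y. 0.18 to 0.33 kg, balanced about the plate's middle line. Starts standing in the dish, square to it within 2 degrees, about 8 mm from its walls.
- slot_seat (a point): Where the pin's axis lies in the slot when the rack hangs, mid-plate, 55.5 mm below rack_grip, same axes. Slot L-shaped, through the plate, 12 mm wide: the level leg, middle line 18.5 mm below this point, runs from the plate's +y edge (30 mm out, mouth flared to 20 mm) to 6 mm past the middle; there the upright leg, 6 mm either side of the middle, rises to its closed end 3.5 mm above this point.
- pin_mid (a point): Middle of the bare shank of the draining stand's level pin, on its axis, 160 mm above the bench. The pin points along -x of this frame; z up. Shank 7 mm in diameter, bare for 9 mm either way along x. At the -x end a head, 16 mm in diameter, 4 mm thick, too big for the slot; at the +x end a collar, 18 mm in diameter, and a 12 mm spacer to the post.
- stand: Draining stand, fixed to the bench; origin on the bench under pin_mid, same axes. Post 20 mm square, its front face 40 mm behind (+x) the origin, its top 170 mm above the bench. Foot 14 mm high, from 45 mm before to 70 mm behind the origin and 45 mm to either side.
- dish: White staining dish, open at the top, fixed to the bench: 80 mm along x, 108 mm along y, 50 mm high, walls and floor 4 mm (opening 72 by 100 mm). Origin at the centre of its underside, z up.
- cover_grip (a point): Where to take the white dish cover: on its grip bar, 12 mm thick along x, 44 mm along y, reaching 13 mm above this point; the cover plate's top is 23 mm below it. z up. Seated, this point is 78 mm above the dish's underside, over its centre.
- cover: The cover, loose, 0.12 kg, starts flat on the bench; origin at the centre of its lowest face, 33 mm below cover_grip, same axes. Plate 86 mm along x, 114 mm along y, 5 mm thick; under it a locating step 64 by 92 mm, 5 mm deep, drops into the dish's opening, long side to long side, either way round.
- petri_dish: Small loose petri dish, 46 mm across, 14 mm high, on the bench in front of the stand; leave alone. Origin at the centre of its underside.
- mould_1: Small loose pressed-steel mould, 24 by 37 by 9 mm, on the bench near the front edge; leave alone. Origin at the centre of its underside.

How it is judged:
By the outcome, as a careful person would: the job done as asked, in the order asked, and still so for the second after the job is handed in, with the robot touching nothing.
It also fails if it takes over 61 s, if anything falls off the work surface, if the arm or the gripper's body presses on something with over 40 N, if the wrist force passes 120 N, or if a joint passes its speed limit or range.

## Working session

There is one attempt and no reset: what is moved stays moved. The work goes in short steps, Python scripts to look and compute and a tool call to move; the robot and the scene stay as the last step left them, time stands still between calls to the robot, and variables do not carry over. Pictures are saved under pics/ and viewed, about 8 in all and at most 12, crops included, and the job is handed in when it is done.

Besides the shell and the picture viewer there is one more tool, called by a JSON object that holds its "name" and its "arguments". drive_tool: Moves the arm, as the interface text tells. Its arguments: {"type":"object","properties":{"slide":{"type":"array"},"turn":{"type":"array"},"grip":{"type":"number"},"newtons":{"type":"number"}},"required":["slide","turn"]}

```bash
mkdir -p pics; ls
cat > h.py <<'E'
import numpy as np, cv2
from cell import bot
def cam(n):
    c=bot.camera_info(n);K=np.array(c["intrinsics"],float).reshape(3,3);R=cv2.Rodrigues(np.array(c["rvec"],float))[0];t=np.array(c["tvec"],float).ravel();return K,c["k1"],R,t
def proj(n,P):
    K,k,R,t=cam(n);q=np.atleast_2d(P)@R.T+t;s=q[:,:2]/q[:,2:];s=s*(1+k*(s**2).sum(1))[:,None];return s@K[:2,:2].T+K[:2,2]
def onz(n,uv,z):
    K,k,R,t=cam(n);uv=np.atleast_2d(np.array(uv,float))
    s0=(uv-K[:2,2])@np.linalg.inv(K[:2,:2]).T;s=s0.copy()
    for _ in range(20): s=s0/(1+k*(s**2).sum(1))[:,None]
    d=np.c_[s,np.ones(len(s))]@R;o=-R.T@t
    return o+d*((z-o[2])/d[:,2])[:,None]
def snap(n,f): 
    im=bot.grab_frame(n);cv2.imwrite("pics/"+f,im);return im
E
python3 - <<'E'
from h import *
np.set_printoptions(precision=4,suppress=True)
a=snap("scene","s0.png");b=snap("top","t0.png")
for n in("scene","top"):
    K,k,R,t=cam(n);print(n,K[0,0],k,"cam pos",-R.T@t)
    for th in("rack_grip","slide_rack","stand","dish","cover_grip","cover","petri_dish","mould_1"):
        r=bot.search_frame(n,th);print(th,[(np.array(x["point"]),round(x["p"],2)) for x in r[:2]])
print(bot.get_state())
E
```

```text
pics
scene 481.20063384581584 -0.11425464418476292 cam pos [ 0.0916 -0.5922  0.7133]
rack_grip [(array([ 0.4821, -0.278 ,  0.0843]), 0.67)]
slide_rack [(array([ 0.4873, -0.2824,  0.0842]), 0.81)]
stand [(array([ 0.5568, -0.0689,  0.0069]), 0.6)]
dish [(array([ 0.452 , -0.2942,  0.0385]), 0.63)]
cover_grip [(array([0.4739, 0.1084, 0.0108]), 0.85)]
cover [(array([0.4742, 0.1081, 0.0052]), 0.89), (array([ 0.4874, -0.2785,  0.0785]), 0.17)]
petri_dish [(array([ 0.4073, -0.0909,  0.014 ]), 0.72)]
mould_1 [(array([ 0.383, -0.031,  0.002]), 0.48)]
top 446.84536744188733 -0.1259515700820935 cam pos [ 0.3727 -0.1008  0.986 ]
rack_grip [(array([ 0.4848, -0.2691,  0.0312]), 0.83)]
slide_rack [(array([ 0.4844, -0.2658,  0.0347]), 0.73), (array([ 0.4019, -0.0875,  0.0135]), 0.71)]
stand [(array([ 0.5358, -0.074 ,  0.0082]), 0.64)]
dish [(array([ 0.4853, -0.2695,  0.0337]), 0.16)]
cover_grip [(array([0.472 , 0.119 , 0.0078]), 0.75), (array([ 0.4828, -0.266 ,  0.0339]), 0.27)]
cover [(array([ 0.4026, -0.0857,  0.0147]), 0.74), (array([0.4712, 0.1181, 0.0127]), 0.69)]
petri_dish [(array([ 0.4018, -0.0852,  0.0156]), 0.53)]
mould_1 [(array([ 0.3888, -0.0321,  0.0081]), 0.45)]
{'clock': 0.9, 'joints': array([ 1.0514,  0.3507,  1.6518,  0.    ,  1.1391, -0.0846]), 'qd': array([-0.0003,  0.0006,  0.0002,  0.0006,  0.0012,  0.0007]), 'tau': array([  0.0007, -49.7238, -28.5493,   0.07  ,   0.0218,  -0.    ]), 'position': array([0.2316, 0.4988, 0.4047]), 'ee_rot': array([[ 0.4212,  0.907 ,  0.    ],
       [ 0.907 , -0.4212,  0.    ],
       [ 0.    ,  0.    , -1.    ]]), 'ft_force': array([-0.2922, -0.0505,  0.6576]), 'wrist_torque': array([-0.0271,  0.0216, -0.0571]), 'width': 0.0929664383428311}
```

```bash
python3 -c "
import cv2
a=cv2.imread('pics/t0.png');print(a.shape)"
```

```text
(400, 640, 3)
```

View pics/t0.png

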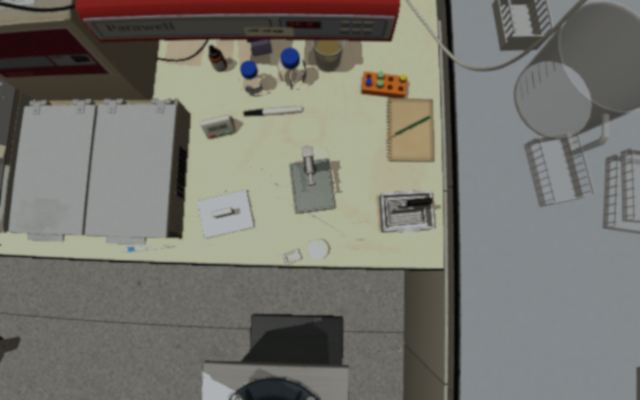

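View pics/s0.png

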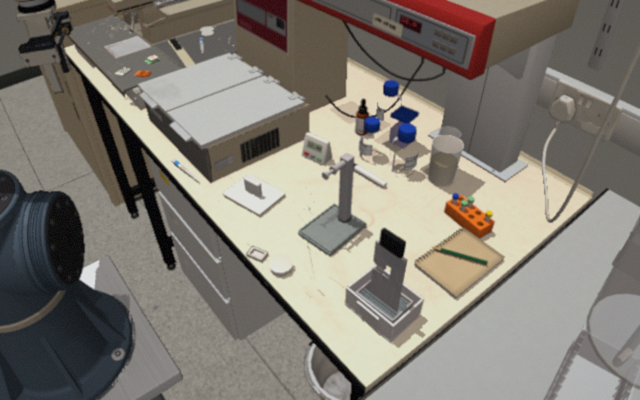

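Run:
```python
import cv2,numpy as np
t=cv2.imread('pics/t0.png');s=cv2.imread('pics/s0.png')
f=lambda a,x,y:cv2.resize(a[y:y+70,x:x+93],(400,300),interpolation=cv2.INTER_CUBIC)
cv2.imwrite('pics/m0.png',np.vstack([np.hstack([f(t,362,165),f(t,265,145)]),np.hstack([f(t,180,180),f(s,300,150)])]))
```

```text
(no output)
```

View pics/m0.png

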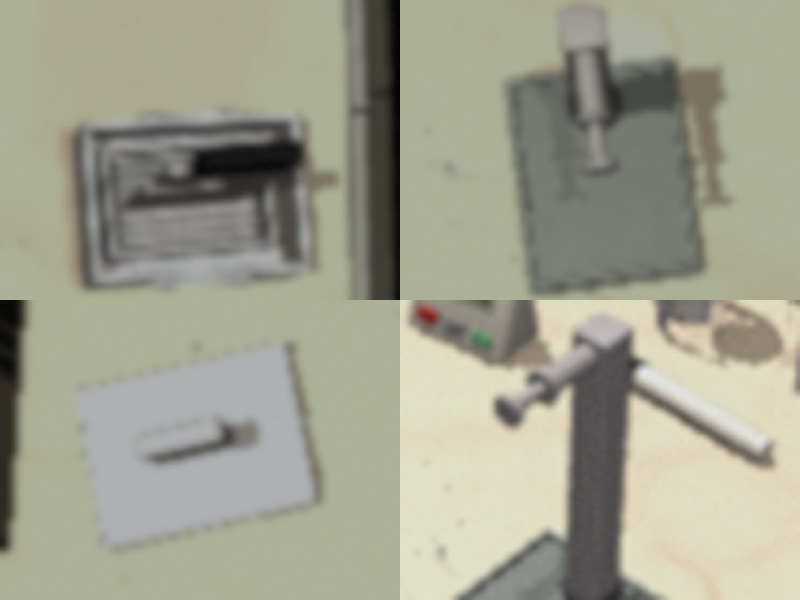

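Run:
```python
from h import *
np.set_printoptions(precision=4,suppress=True)
def rect(name,ox,oy,c,z,sh=0):
    p=np.array([[ox+(x-sh)/4.301,oy+y/4.286] for x,y in c])
    P=onz("top",p,z)[:,:2]; d=(P[1]-P[0]+P[2]-P[3])/2; e=(P[0]-P[3]+P[1]-P[2])/2
    print(name,"ctr",P.mean(0),"len",np.linalg.norm(d),np.linalg.norm(e),"yaw(d vs -y)",np.degrees(np.arctan2(d[0],-d[1])),"yaw e", np.degrees(np.arctan2(e[1],e[0])))
rect("dish",362,165,[(80,122),(300,115),(308,270),(88,285)],.05)
rect("bar",362,165,[(196,150),(300,141),(301,166),(196,176)],.189)
rect("foot",265,145,[(507,80),(675,62),(705,270),(532,290)],.014,400)
rect("cover",180,180,[(80,88),(290,45),(318,200),(110,247)],.010)
rect("cbar",180,180,[(136,134),(216,117),(222,137),(146,155)],.046)
print("head",onz("top",[[265+200/4.301,145+163/4.286]],.160))
print("post",onz("top",[[265+(558-400)/4.301,145+40/4.286],[265+(607-400)/4.301,145+40/4.286],[265+(583-400)/4.301,145+46/4.286]],.170))
i=bot.camera_info("wrist");K,k,R,t=cam("wrist");st=bot.get_state();E=st["ee_rot"]
print("cam in tool",E.T@(-R.T@t-st["position"]),"axes",E.T@R.T,K[0,0],K[:2,2])
s=cv2.imread('pics/s0.png');cv2.imwrite('pics/m1.png',cv2.resize(s[220:335,335:435],(600,690-90),interpolation=cv2.INTER_CUBIC))
```

```text
dish ctr [ 0.4859 -0.2742] len 0.10934071671766277 0.07902307068073385 yaw(d vs -y) 4.0364646920115455 yaw e 2.6622209071232965
bar ctr [ 0.4862 -0.2713] len 0.04470717096600595 0.010858655598414816 yaw(d vs -y) 6.416161119655707 yaw e 0.6105042110451685
foot ctr [ 0.5421 -0.0716] len 0.08812728172353522 0.11032869435279281 yaw(d vs -y) 7.702948987638006 yaw e 8.835885378175037
cover ctr [0.4759 0.118 ] len 0.11093251840136537 0.08345119065977809 yaw(d vs -y) 13.554365242675535 yaw e 13.44548984211371
cbar ctr [0.4763 0.1197] len 0.03999971360111124 0.011155593250073412 yaw(d vs -y) 14.043903951127456 yaw e 24.274295102234674
head [[ 0.5218 -0.0739  0.16  ]]
post [[ 0.5743 -0.0544  0.17  ]
 [ 0.5747 -0.0758  0.17  ]
 [ 0.5718 -0.0654  0.17  ]]
cam in tool [ 0.0006 -0.0741  0.0205] axes [[ 1.     -0.0003  0.0001]
 [ 0.0002  0.9641  0.2656]
 [-0.0002 -0.2656  0.9641]] 287.83417366402904 [317.6364 200.2033]
```

View pics/m1.png

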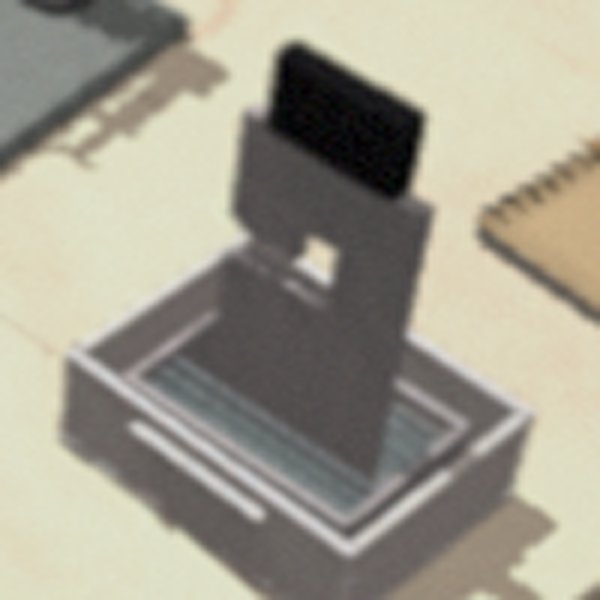

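```bash
cat >> h.py <<'E'
def plan(segs,start=None):
    """segs: list of (x,y,z,psi_deg,nrows)"""
    st=bot.get_state();E=st["ee_rot"];p=st["position"].copy() if start is None else np.array(start[:3],float)
    a=np.degrees(np.arctan2(E[1,0],E[0,0])) if start is None else start[3]
    S=[];T=[]
    for x,y,z,q,n in segs:
        d=(np.array([x,y,z])-p);dn=d/n;da=(q-a)/n
        for i in range(n):
            c,s=np.cos(np.radians(a)),np.sin(np.radians(a))
            S.append([round(float(v),4) for v in (c*dn[0]+s*dn[1],s*dn[0]-c*dn[1],-dn[2])]);T.append(round(-da,2));a+=da
        p=np.array([x,y,z]);assert np.linalg.norm(dn)<=.0625 and abs(da)<=10.7,(np.linalg.norm(dn),da)
    print(len(S));print(S);print(T)
def where():
    st=bot.get_state();E=st["ee_rot"];print(round(st["clock"],2),st["position"].round(4),"psi",np.degrees(np.arctan2(E[1,0],E[0,0])).round(2),"tilt",np.degrees(np.arccos(-E[2,2])).round(2),"F",st["ft_force"].round(1),"M",st["wrist_torque"].round(2),"w",round(st["width"],4),"j",st["joints"].round(2))
E
python3 -c "
from h import *
print(bot.nose_length)
plan([(.47,.085,.42,13.4,9)])"
```

```text
0.1861
9
[[-0.0305, 0.0434, -0.0017], [-0.0261, 0.0462, -0.0017], [-0.0213, 0.0486, -0.0017], [-0.0163, 0.0505, -0.0017], [-0.0112, 0.0519, -0.0017], [-0.0059, 0.0527, -0.0017], [-0.0006, 0.0531, -0.0017], [0.0047, 0.0529, -0.0017], [0.0099, 0.0521, -0.0017]]
[np.float64(5.74), np.float64(5.74), np.float64(5.74), np.float64(5.74), np.float64(5.74), np.float64(5.74), np.float64(5.74), np.float64(5.74), np.float64(5.74)]
```

{"name": "drive_tool", "arguments": {"slide": [[-0.0305,0.0434,-0.0017],[-0.0261,0.0462,-0.0017],[-0.0213,0.0486,-0.0017],[-0.0163,0.0505,-0.0017],[-0.0112,0.0519,-0.0017],[-0.0059,0.0527,-0.0017],[-0.0006,0.0531,-0.0017],[0.0047,0.0529,-0.0017],[0.0099,0.0521,-0.0017],[0,0,0],[0,0,0]], "turn": [5.74,5.74,5.74,5.74,5.74,5.74,5.74,5.74,5.74,0,0]}}

```text
clock: 2.28
position: [0.4699, 0.0853, 0.4199]
ee_rot: [[0.973, 0.233, -0.001], [0.233, -0.973, 0.0], [-0.0, -0.0, -1.0]]
ft_force: [-0.4, -0.4, 0.5]
width: 0.093
```

```bash
python3 -c "
from h import *
where();i=bot.camera_info('wrist');import pickle;pickle.dump(i,open('cov.pkl','wb'));snap('wrist','w1.png')
plan([(.49,-.03,.42,8,3)])
plan([(.49,-.03,.42,8,3),(.485,-.24,.42,4,4)])"
```

```text
2.27 [0.4699 0.0853 0.4199] psi 13.45 tilt 0.03 F [-0.4 -0.4  0.5] M [-0.07  0.06 -0.02] w 0.093 j [ 0.08  0.2   1.81  0.    1.13 -0.15]
3
[[-0.0024, 0.0391, -0.0], [-0.0012, 0.0391, -0.0], [0.0001, 0.0392, -0.0]]
[np.float64(1.83), np.float64(1.83), np.float64(1.83)]
7
[[-0.0024, 0.0391, -0.0], [-0.0012, 0.0391, -0.0], [0.0001, 0.0392, -0.0], [-0.0085, 0.0518, -0.0], [-0.0076, 0.052, -0.0], [-0.0067, 0.0521, -0.0], [-0.0058, 0.0522, -0.0]]
[np.float64(1.83), np.float64(1.83), np.float64(1.83), np.float64(1.0), np.float64(1.0), np.float64(1.0), np.float64(1.0)]
```

{"name": "drive_tool", "arguments": {"slide": [[-0.0024,0.0391,0],[-0.0012,0.0391,0],[0.0001,0.0392,0],[0.0,0.04,0],[0,0,0],[0,0,0]], "turn": [1.83,1.83,1.83,0,0,0]}}

```text
clock: 3.08
position: [0.4957, -0.0691, 0.42]
ee_rot: [[0.99, 0.139, -0.0], [0.139, -0.99, 0.0], [-0.0, -0.0, -1.0]]
ft_force: [-0.8, 0.8, 0.2]
width: 0.0931
```

```bash
python3 -c "
from h import *
where();i=bot.camera_info('wrist');import pickle;pickle.dump(i,open('pin.pkl','wb'));b=snap('wrist','w2.png')
a=cv2.imread('pics/w1.png');cv2.imwrite('pics/w12.png',np.hstack([a[:,120:520],b[:,120:520]]))
plan([(.485,-.255,.43,4.5,4)])"
```

```text
3.08 [ 0.4957 -0.0691  0.42  ] psi 8.01 tilt 0.02 F [-0.8  0.8  0.2] M [-0.02  0.09 -0.03] w 0.0931 j [-0.23  0.24  1.76  0.    1.14 -0.37]
4
[[-0.0092, 0.0457, -0.0025], [-0.0084, 0.0458, -0.0025], [-0.0077, 0.0459, -0.0025], [-0.007, 0.0461, -0.0025]]
[np.float64(0.88), np.float64(0.88), np.float64(0.88), np.float64(0.88)]
```

View pics/w12.png

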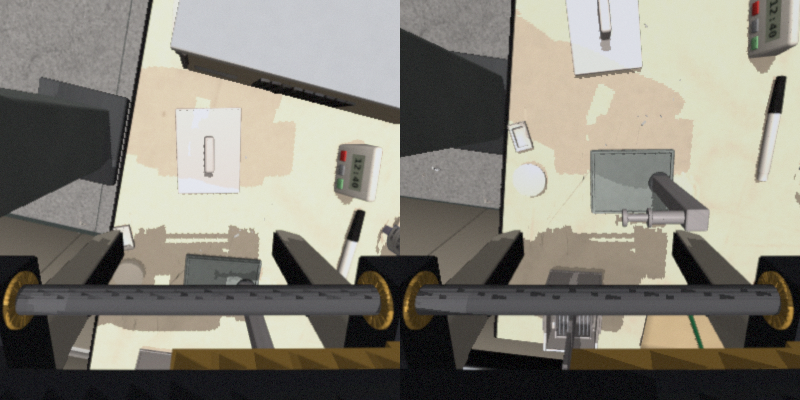

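{"name": "drive_tool", "arguments": {"slide": [[-0.0092,0.0457,-0.0025],[-0.0084,0.0458,-0.0025],[-0.0077,0.0459,-0.0025],[-0.007,0.0461,-0.0025],[0,0,0],[0,0,0]], "turn": [0.88,0.88,0.88,0.88,0,0]}}

```text
clock: 3.88
position: [0.4852, -0.2551, 0.4299]
ee_rot: [[0.997, 0.078, -0.0], [0.078, -0.997, 0.001], [-0.0, -0.001, -1.0]]
ft_force: [0.3, 0.6, 0.6]
width: 0.093
```

```bash
python3 -c "
from h import *
where();i=bot.camera_info('wrist');import pickle;pickle.dump(i,open('rk.pkl','wb'));b=snap('wrist','w3.png')
a=cv2.imread('pics/w2.png');c=cv2.imread('pics/w1.png')
f=lambda a,x,y,w,h:cv2.resize(a[y:y+h,x:x+w],(400,300),interpolation=cv2.INTER_CUBIC)
cv2.imwrite('pics/z1.png',np.vstack([np.hstack([f(a,310,140,140,105),f(a,330,190,80,60)]),np.hstack([f(c,270,100,140,105),f(b,220,100,240,180)])]))
"
```

```text
3.88 [ 0.4852 -0.2551  0.4299] psi 4.49 tilt 0.03 F [0.3 0.6 0.6] M [-0.08  0.06 -0.04] w 0.093 j [-0.57  0.32  1.63  0.    1.19 -0.65]
```

View pics/z1.png

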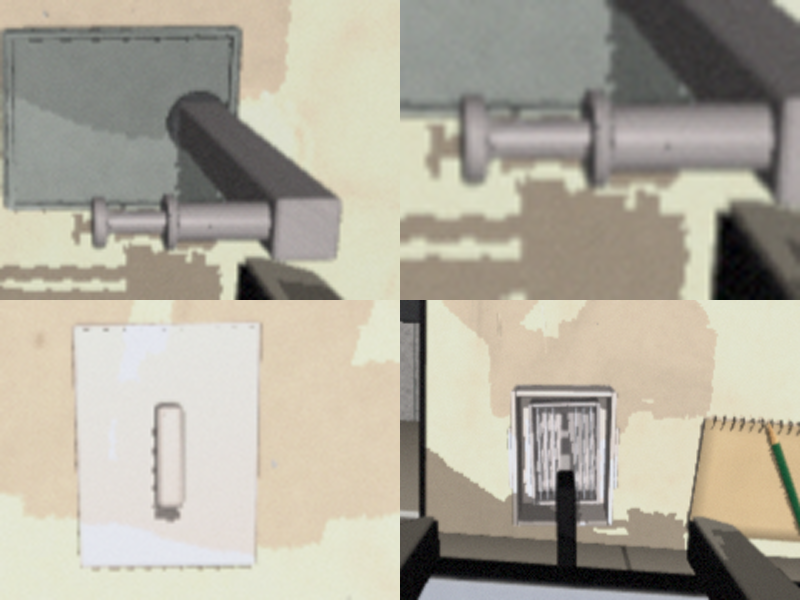

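```bash
cat >> h.py <<'E'
import pickle
_cam=cam
CI={}
def cam(n):
    if n.endswith('.pkl'):
        c=pickle.load(open(n,'rb'));return np.array(c["intrinsics"],float).reshape(3,3),c["k1"],cv2.Rodrigues(np.array(c["rvec"],float))[0],np.array(c["tvec"],float).ravel()
    return _cam(n)
E
python3 - <<'E'
from h import *
np.set_printoptions(precision=4,suppress=True)
def rect(name,c,z,n):  # TL TR BR BL
    P=onz(n,c,z)[:,:2];ex=(P[1]-P[0]+P[2]-P[3])/2;ey=(P[0]-P[3]+P[1]-P[2])/2
    print(name,P.mean(0),np.linalg.norm(ex),np.linalg.norm(ey),"yaw",np.degrees(np.arctan2(ex[1],ex[0])),np.degrees(np.arctan2(-ey[0],ey[1])))
m=lambda ox,oy,s,sx,sy,c:[((x-sx)/s+ox,(y-sy)/s+oy) for x,y in c]
rect("foot",m(310,140,2.857,0,0,[(4,31),(240,28),(236,207),(4,207)]),.014,"pin.pkl")
print("pinmid,head,spacerend",onz("pin.pkl",m(330,190,5,400,0,[(536,138),(474,139),(774,136)]),.160))
rect("posttop",m(310,140,2.857,0,0,[(272,199),(341,199),(340,260),(275,259)]),.170,"pin.pkl")
rect("cover",m(270,100,2.857,0,300,[(74,324),(260,322),(257,567),(80,567)]),.010,"cov.pkl")
rect("cbar",m(270,100,2.857,0,300,[(155,404),(184,404),(184,508),(155,508)]),.046,"cov.pkl")
rect("dish",m(220,100,1.667,400,300,[(512,388),(616,388),(615,524),(515,524)]),.05,"rk.pkl")
print("bar +y end, other",onz("rk.pkl",m(220,100,1.667,400,300,[(565.5,470),(567,567)]),.189))
rect("basket rim",m(220,100,1.667,400,300,[(527,404),(602,404),(602,503),(529,503)]),.036,"rk.pkl")
E
```

```text
foot [ 0.5434 -0.0686] 0.11191073949965769 0.08651995210000535 yaw 8.37317219226836 9.209224418189077
pinmid,head,spacerend [[ 0.531  -0.0715  0.16  ]
 [ 0.5203 -0.0731  0.16  ]
 [ 0.5724 -0.0653  0.16  ]]
posttop [ 0.58   -0.0636] 0.0198793409065282 0.019023155853962317 yaw 7.5099296624723575 14.195382858352911
cover [0.4764 0.1217] 0.08522564453024915 0.11367970035993225 yaw 13.742737787200019 14.376272459211457
cbar [0.4757 0.1223] 0.012393711720953835 0.04420328435728969 yaw 13.452727785616311 14.046997276760377
dish [ 0.4877 -0.2725] 0.07882879259910529 0.10840322203538548 yaw 4.481306245430437 4.940185443976065
bar +y end, other [[ 0.4854 -0.2426  0.189 ]
 [ 0.4902 -0.2934  0.189 ]]
basket rim [ 0.4882 -0.273 ] 0.05930158430564966 0.08168122602765372 yaw 4.481277460752253 5.109475603382586
```

```bash
python3 -c "
from h import *
plan([(.487,-.273,.40,5,2),(.487,-.273,.342,5,3)])"
```

```text
5
[[0.0002, 0.0091, 0.015], [0.0001, 0.0091, 0.015], [0.0, 0.0, 0.0193], [0.0, 0.0, 0.0193], [0.0, 0.0, 0.0193]]
[np.float64(-0.24), np.float64(-0.24), np.float64(-0.0), np.float64(-0.0), np.float64(-0.0)]
```

{"name": "drive_tool", "arguments": {"slide": [[0.0002,0.0091,0.015],[0.0001,0.0091,0.015],[0,0,0.0193],[0,0,0.0193],[0,0,0.0193],[0,0,0]], "turn": [-0.24,-0.24,0,0,0,0]}}

```text
clock: 4.68
position: [0.4864, -0.2745, 0.3401]
ee_rot: [[0.996, 0.085, -0.003], [0.086, -0.996, 0.002], [-0.003, -0.002, -1.0]]
ft_force: [0.3, -0.0, 1.1]
width: 0.0926
```

{"name": "drive_tool", "arguments": {"slide": [[0,0,0],[0,0,0],[0,0,0],[0,0,0],[0,0,0],[0,0,0]], "turn": [0,0,0,0,0,0], "grip": 1, "newtons": 45}}

```text
clock: 5.42
position: [0.4867, -0.2745, 0.3422]
ee_rot: [[0.996, 0.085, -0.0], [0.085, -0.996, -0.0], [-0.0, 0.0, -1.0]]
ft_force: [0.1, 0.2, 1.2]
width: 0.0378
```

```bash
python3 -c "
from h import *
where()
"
```

```text
5.42 [ 0.4867 -0.2745  0.3422] psi 4.9 tilt 0.0 F [0.1 0.2 1.2] M [-0.06  0.07  0.  ] w 0.0378 j [-0.6   0.44  1.69 -0.    1.01 -0.68]
```

{"name": "drive_tool", "arguments": {"slide": [[0,0,0],[0,0,0],[0,0,0],[0,0,0],[0,0,0],[0,0,0]], "turn": [0,0,0,0,0,0]}}

```text
clock: 6.18
position: [0.4866, -0.2744, 0.342]
ee_rot: [[0.996, 0.085, -0.0], [0.085, -0.996, 0.0], [-0.0, -0.0, -1.0]]
ft_force: [-0.3, 0.4, -2.2]
width: 0.0098
```

{"name": "drive_tool", "arguments": {"slide": [[0,0,-0.005],[0,0,-0.01],[0,0,-0.015],[0,0,-0.02],[0,0,-0.02],[0,0,-0.01],[0,0,0],[0,0,0]], "turn": [0,0,0,0,0,0,0,0]}}

```text
clock: 7.18
position: [0.4866, -0.2744, 0.4215]
ee_rot: [[0.996, 0.085, -0.001], [0.085, -0.996, 0.001], [-0.001, -0.001, -1.0]]
ft_force: [0.2, 0.4, -2.4]
width: 0.0096
```

```bash
python3 -c "
from h import *
where()
a=snap('wrist','w4.png');b=snap('scene','s4.png')
cv2.imwrite('pics/z4.png',np.hstack([cv2.resize(a[150:400,200:440],(384,400)),cv2.resize(b[160:310,320:440],(320,400),interpolation=cv2.INTER_CUBIC)]))
"
```

```text
7.17 [ 0.4866 -0.2744  0.4215] psi 4.9 tilt 0.06 F [ 0.2  0.4 -2.4] M [-0.04  0.06 -0.  ] w 0.0096 j [-0.6   0.35  1.61 -0.    1.18 -0.68]
```

View pics/z4.png

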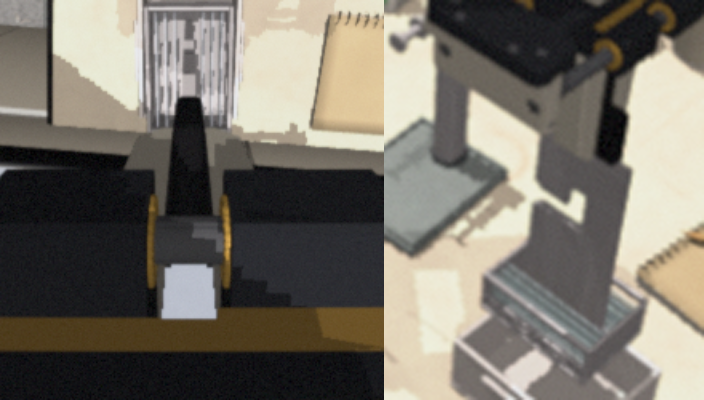

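Run:
```python
from h import *
st=bot.get_state();E=st["ee_rot"];p=st["position"]
for nm,uv,z,h in(("bar",(317.5,210.6),.2345,22),("basket",(318,155),.1155,42)):
    q=E.T@(onz("wrist",[uv],z)[0]-p);print(nm,q*1000,"center tool y",q[1]*1000+h)
# target: rack centre = TCP; pre-entry pose
c,s=np.cos(np.radians(8.4)),np.sin(np.radians(8.4))
pm=np.array([.531,-.0712]);ey=np.array([-s,c])
for d in(-.075,-.04,0): print(d,pm+ey*d)
```

```text
bar [-1.35479232e-01 -2.20890105e+01  1.86961865e+02] center tool y -0.08901051229220869
basket [ 2.94403509e-01 -4.20895979e+01  3.05976413e+02] center tool y -0.08959785237087203
-0.075 [ 0.54195623 -0.14539542]
-0.04 [ 0.53684332 -0.11077089]
0 [ 0.531  -0.0712]
```

Run:
```python
from h import *
for z in(.2,.3,.4,.5): print(z,onz("top",[(300,38),(390,38)],z).round(3).tolist(), onz("scene",[(480,72),(365,15)],z).round(3).tolist())
plan([(.5420,-.1454,.410,8.4,4),(.5420,-.1454,.404,8.4,1)])
```

```text
0.2 [[0.796, -0.046, 0.2], [0.8, -0.218, 0.2]] [[1.007, -0.043, 0.2], [1.034, 0.374, 0.2]]
0.3 [[0.742, -0.053, 0.3], [0.746, -0.203, 0.3]] [[0.829, -0.15, 0.3], [0.85, 0.186, 0.3]]
0.4 [[0.688, -0.06, 0.4], [0.691, -0.188, 0.4]] [[0.65, -0.257, 0.4], [0.667, -0.003, 0.4]]
0.5 [[0.635, -0.067, 0.5], [0.637, -0.173, 0.5]] [[0.472, -0.364, 0.5], [0.483, -0.191, 0.5]]
5
[[0.0165, -0.031, 0.0029], [0.017, -0.0307, 0.0029], [0.0175, -0.0304, 0.0029], [0.018, -0.0302, 0.0029], [0.0, 0.0, 0.006]]
[np.float64(-0.88), np.float64(-0.88), np.float64(-0.88), np.float64(-0.88), np.float64(-0.0)]
```

{"name": "drive_tool", "arguments": {"slide": [[0.0165,-0.031,0.0029],[0.017,-0.0307,0.0029],[0.0175,-0.0304,0.0029],[0.018,-0.0302,0.0029],[0,0,0.006],[0,0,0],[0,0,0]], "turn": [-0.88,-0.88,-0.88,-0.88,0,0,0]}}

```text
clock: 8.15
position: [0.5418, -0.1462, 0.4045]
ee_rot: [[0.989, 0.145, -0.0], [0.145, -0.989, -0.0], [-0.0, 0.0, -1.0]]
ft_force: [0.7, 0.0, -2.5]
width: 0.0101
```

```bash
python3 -c "
from h import *
where()
a=snap('wrist','w5.png');b=snap('scene','s5.png')
cv2.imwrite('pics/z5.png',np.hstack([cv2.resize(a[100:300,250:410],(400,500)),cv2.resize(b[130:280,290:410],(400,500),interpolation=cv2.INTER_CUBIC)]))
plan([(.531,-.0712,.404,8.4,4)])
"
```

```text
8.15 [ 0.5418 -0.1462  0.4045] psi 8.35 tilt 0.01 F [ 0.7  0.  -2.5] M [-0.01  0.03 -0.03] w 0.0101 j [-0.35  0.37  1.62 -0.    1.15 -0.49]
4
[[0.0, -0.0189, 0.0002], [0.0, -0.0189, 0.0002], [0.0, -0.0189, 0.0002], [0.0001, -0.0189, 0.0002]]
[np.float64(-0.01), np.float64(-0.01), np.float64(-0.01), np.float64(-0.01)]
```

View pics/z5.png

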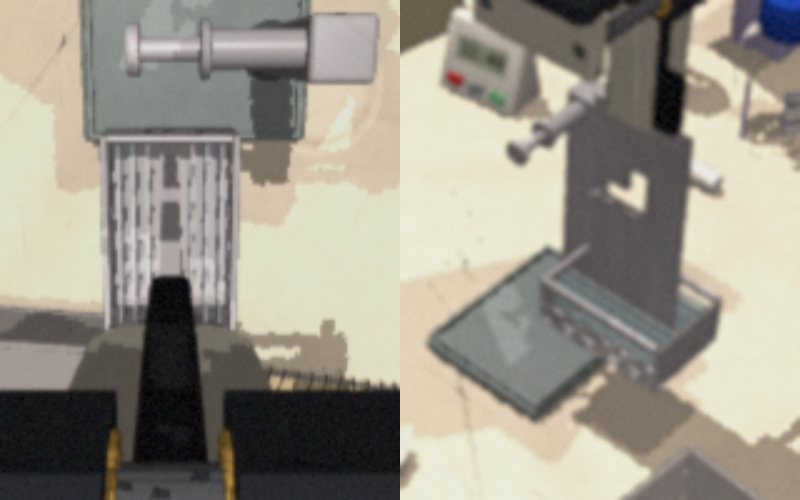

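```bash
python3 -c "
from h import *
st=bot.get_state()
P=onz('wrist',[(318.8,118.8)],.16)[0];print(P, st['ee_rot'].T@(P-st['position']))
"
```

```text
[ 0.5316959  -0.07077693  0.16      ] [ 0.0008636  -0.07603004  0.24467857]
```

{"name": "drive_tool", "arguments": {"slide": [[0.0005,-0.015,0],[0,-0.015,0.0003],[0,-0.01,0],[0,-0.01,0],[0,0,0],[0,0,0]], "turn": [0,0,0,0,0,0]}}

```text
clock: 9.0
position: [0.5353, -0.096, 0.4043]
ee_rot: [[0.989, 0.146, 0.0], [0.146, -0.989, -0.0], [0.0, 0.0, -1.0]]
ft_force: [-0.3, -0.1, -3.3]
width: 0.0095
```

{"name": "drive_tool", "arguments": {"slide": [[0,-0.01,0],[0,-0.01,0],[0,-0.006,0],[0,0,0],[0,0,0]], "turn": [0,0,0,0,0]}}

```text
clock: 9.62
position: [0.5314, -0.0701, 0.4042]
ee_rot: [[0.989, 0.146, 0.0], [0.146, -0.989, 0.0], [0.0, -0.0, -1.0]]
ft_force: [1.0, 0.2, -2.0]
width: 0.0095
```

{"name": "drive_tool", "arguments": {"slide": [[0,0,0.003],[0,0,0.003],[0,0,0.003],[0,0,0]], "turn": [0,0,0,0]}}

```text
clock: 10.12
position: [0.5314, -0.0702, 0.3949]
ee_rot: [[0.989, 0.146, -0.001], [0.146, -0.989, 0.0], [-0.001, -0.0, -1.0]]
ft_force: [-0.2, -0.1, -2.8]
width: 0.0095
```

{"name": "drive_tool", "arguments": {"slide": [[0,0,0.003],[0,0,0.002],[0,0,0.002],[0,0,0.0],[0,0,0]], "turn": [0,0,0,0,0]}}

```text
clock: 10.75
position: [0.5314, -0.0702, 0.3883]
ee_rot: [[0.989, 0.146, 0.0], [0.146, -0.989, -0.0], [0.0, 0.0, -1.0]]
ft_force: [-0.9, -0.5, -1.6]
width: 0.0098
```

```bash
python3 -c "
from h import *
where()
b=snap('scene','s6.png')
cv2.imwrite('pics/z6.png',cv2.resize(b[120:280,300:420],(600,800))[:600])
"
```

```text
10.75 [ 0.5314 -0.0702  0.3883] psi 8.42 tilt 0.01 F [-0.9 -0.5 -1.6] M [-0.07  0.08  0.01] w 0.0098 j [-0.22  0.34  1.71 -0.    1.09 -0.37]
```

View pics/z6.png

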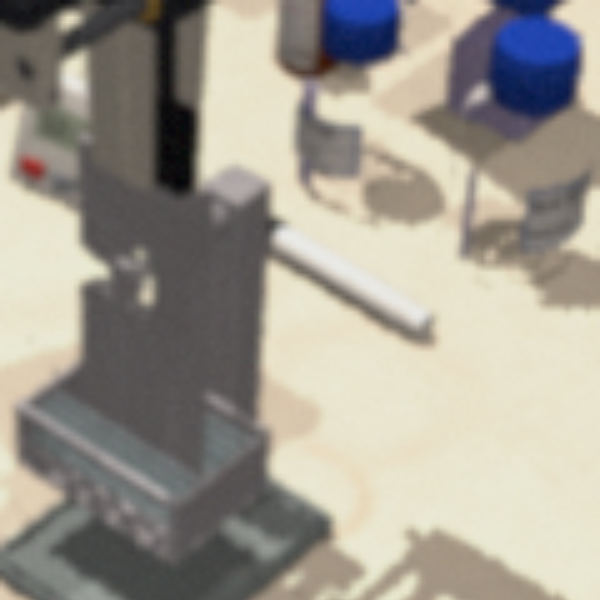

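{"name": "drive_tool", "arguments": {"slide": [[0,0,0.0015],[0,0,0.001],[0,0,0],[0,0,0]], "turn": [0,0,0,0]}}

```text
clock: 11.3
position: [0.5314, -0.0701, 0.3857]
ee_rot: [[0.989, 0.146, -0.0], [0.146, -0.989, -0.0], [-0.0, -0.0, -1.0]]
ft_force: [-0.6, -0.3, -2.7]
width: 0.0095
```

{"name": "drive_tool", "arguments": {"slide": [[0,0,0.0008],[0,0,0],[0,0,0]], "turn": [0,0,0]}}

```text
clock: 11.68
position: [0.5314, -0.0702, 0.3852]
ee_rot: [[0.989, 0.146, 0.0], [0.146, -0.989, -0.0], [0.0, 0.0, -1.0]]
ft_force: [-0.5, -0.4, 0.2]
width: 0.0098
```

{"name": "drive_tool", "arguments": {"slide": [[0,0,0.0003],[0,0,0]], "turn": [0,0]}}

```text
clock: 11.92
position: [0.5314, -0.0702, 0.385]
ee_rot: [[0.989, 0.146, 0.0], [0.146, -0.989, -0.0], [0.0, 0.0, -1.0]]
ft_force: [-2.3, -0.5, 5.7]
width: 0.0098
```

{"name": "drive_tool", "arguments": {"slide": [[0,0,0],[0,0,0],[0,0,0],[0,0,0],[0,0,0],[0,0,0]], "turn": [0,0,0,0,0,0], "grip": 0.4}}

```text
clock: 12.68
position: [0.5314, -0.0701, 0.3846]
ee_rot: [[0.989, 0.146, -0.0], [0.146, -0.989, -0.0], [-0.0, 0.0, -1.0]]
ft_force: [0.2, 0.3, 0.3]
width: 0.0555
```

{"name": "drive_tool", "arguments": {"slide": [[0,0,-0.01],[0,0,-0.02],[0,0,-0.03],[0,0,-0.03],[0,0,0]], "turn": [0,0,0,0,0]}}

```text
clock: 13.3
position: [0.5315, -0.0701, 0.4773]
ee_rot: [[0.989, 0.146, 0.004], [0.146, -0.989, -0.001], [0.004, 0.002, -1.0]]
ft_force: [0.5, -0.0, -0.4]
width: 0.0559
```

```bash
python3 -c "
from h import *
where()
a=snap('wrist','w7.png');b=snap('scene','s7.png')
cv2.imwrite('pics/z7.png',np.hstack([cv2.resize(a[100:350,220:420],(400,500)),cv2.resize(b[130:280,290:410],(400,500),interpolation=cv2.INTER_CUBIC)]))
plan([(.50,.01,.45,12,2),(.476,.121,.42,13.9,2)])
plan([(.476,.121,.202,13.9,4)],(.476,.121,.42,13.9))
"
```

```text
13.3 [ 0.5315 -0.0701  0.4773] psi 8.42 tilt 0.26 F [ 0.5 -0.  -0.4] M [0.   0.06 0.01] w 0.0559 j [-0.22  0.26  1.59 -0.    1.28 -0.36]
4
[[-0.0096, -0.0419, 0.0123], [-0.0083, -0.0422, 0.0123], [-0.0002, -0.0568, 0.015], [0.0007, -0.0568, 0.015]]
[np.float64(-1.79), np.float64(-1.79), np.float64(-0.95), np.float64(-0.95)]
4
[[0.0, 0.0, 0.0545], [0.0, 0.0, 0.0545], [0.0, 0.0, 0.0545], [0.0, 0.0, 0.0545]]
[-0.0, -0.0, -0.0, -0.0]
```

View pics/z7.png

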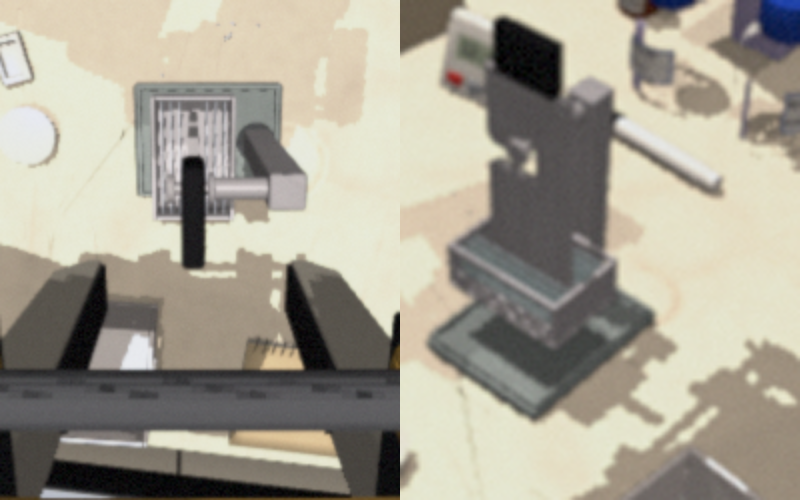

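Run:
```python
from h import *
for z in(0.02,.1,.15,.2): print(z,onz("cov.pkl",[(292,48),(300,66),(475,120),(520,95)],z).round(3).tolist(),onz("top",[(182,238),(188,102)],z).round(3).tolist())
```

```text
0.02 [[0.403, 0.233, 0.02], [0.417, 0.216, 0.02], [0.647, 0.206, 0.02], [0.691, 0.248, 0.02]] [[0.419, 0.212, 0.02], [0.731, 0.221, 0.02]]
0.1 [[0.413, 0.217, 0.1], [0.424, 0.203, 0.1], [0.606, 0.196, 0.1], [0.641, 0.229, 0.1]] [[0.415, 0.186, 0.1], [0.701, 0.194, 0.1]]
0.15 [[0.42, 0.207, 0.15], [0.429, 0.196, 0.15], [0.581, 0.189, 0.15], [0.61, 0.217, 0.15]] [[0.413, 0.17, 0.15], [0.683, 0.177, 0.15]]
0.2 [[0.427, 0.197, 0.2], [0.434, 0.188, 0.2], [0.555, 0.183, 0.2], [0.578, 0.205, 0.2]] [[0.41, 0.153, 0.2], [0.664, 0.161, 0.2]]
```

{"name": "drive_tool", "arguments": {"slide": [[-0.0096,-0.0419,0.0123],[-0.0083,-0.0422,0.0123],[-0.0002,-0.0568,0.015],[0.0007,-0.0568,0.015],[0,0,0.05],[0,0,0.05],[0,0,0.05],[0,0,0],[0,0,0]], "turn": [-1.79,-1.79,-0.95,-0.95,0,0,0,0,0]}}

```text
clock: 14.52
position: [0.4765, 0.121, 0.2713]
ee_rot: [[0.971, 0.24, 0.001], [0.24, -0.971, 0.0], [0.001, 0.0, -1.0]]
ft_force: [0.7, 0.3, -1.0]
width: 0.0553
```

```bash
python3 -c "
from h import *
where()
plan([(.476,.121,.203,13.9,3)])
"
```

```text
14.53 [0.4765 0.121  0.2713] psi 13.89 tilt 0.05 F [ 0.7  0.3 -1. ] M [-0.07  0.1  -0.02] w 0.0553 j [ 0.15  0.44  1.91  0.    0.79 -0.09]
3
[[-0.0002, -0.0, 0.0228], [-0.0002, -0.0, 0.0228], [-0.0002, -0.0, 0.0228]]
[np.float64(-0.0), np.float64(-0.0), np.float64(-0.0)]
```

{"name": "drive_tool", "arguments": {"slide": [[0,0,0.023],[0,0,0.023],[0,0,0.0122],[0,0,0.01],[0,0,0]], "turn": [0,0,0,0,0]}}

```text
clock: 15.15
position: [0.4762, 0.121, 0.202]
ee_rot: [[0.971, 0.24, 0.0], [0.24, -0.971, -0.0], [0.0, 0.0, -1.0]]
ft_force: [-0.4, -0.3, 0.0]
width: 0.0557
```

{"name": "drive_tool", "arguments": {"slide": [[0,0,0],[0,0,0],[0,0,0],[0,0,0],[0,0,0],[0,0,0],[0,0,0],[0,0,0]], "turn": [0,0,0,0,0,0,0,0], "grip": 1, "newtons": 30}}

```text
clock: 16.15
position: [0.4761, 0.121, 0.2019]
ee_rot: [[0.971, 0.24, -0.0], [0.24, -0.971, -0.0], [-0.0, 0.0, -1.0]]
ft_force: [0.8, -0.5, 2.6]
width: 0.0119
```

{"name": "drive_tool", "arguments": {"slide": [[0,0,-0.01],[0,0,-0.03],[0,0,-0.05],[0,0,-0.06],[0,0,-0.05],[0,0,0]], "turn": [0,0,0,0,0,0]}}

```text
clock: 16.9
position: [0.4762, 0.1211, 0.4057]
ee_rot: [[0.971, 0.24, 0.007], [0.24, -0.971, 0.001], [0.007, 0.001, -1.0]]
ft_force: [0.6, 0.5, -2.5]
width: 0.0118
```

```bash
python3 -c "
from h import *
where()
a=snap('wrist','w8.png')
for z in [.15]: print(z)
plan([(.43,.03,.42,11,2),(.40,-.15,.42,7,4),(.487,-.273,.40,4.6,3)])
"
```

```text
16.9 [0.4762 0.1211 0.4057] psi 13.9 tilt 0.4 F [ 0.6  0.5 -2.5] M [-0.06  0.04 -0.01] w 0.0118 j [ 0.15  0.24  1.8   0.    1.09 -0.09]
0.15
9
[[-0.0332, 0.0387, -0.0084], [-0.0322, 0.0395, -0.0084], [-0.0159, 0.0427, -0.0], [-0.0152, 0.043, -0.0], [-0.0144, 0.0433, -0.0], [-0.0137, 0.0435, -0.0], [0.0238, 0.0442, 0.0067], [0.0244, 0.0439, 0.0067], [0.025, 0.0435, 0.0067]]
[np.float64(1.45), np.float64(1.45), np.float64(1.0), np.float64(1.0), np.float64(1.0), np.float64(1.0), np.float64(0.8), np.float64(0.8), np.float64(0.8)]
```

{"name": "drive_tool", "arguments": {"slide": [[-0.0332,0.0387,-0.0084],[-0.0322,0.0395,-0.0084],[-0.0159,0.0427,0],[-0.0152,0.043,0],[-0.0144,0.0433,0],[-0.0137,0.0435,0],[0.0238,0.0442,0.0067],[0.0244,0.0439,0.0067],[0.025,0.0435,0.0067],[0,0,0],[0,0,0]], "turn": [1.45,1.45,1.0,1.0,1.0,1.0,0.8,0.8,0.8,0,0]}}

```text
clock: 18.32
position: [0.4869, -0.2725, 0.397]
ee_rot: [[0.997, 0.08, -0.003], [0.08, -0.997, 0.002], [-0.002, -0.002, -1.0]]
ft_force: [0.6, 0.1, -1.0]
width: 0.0114
```

```bash
python3 -c "
from h import *
where()
import pickle;pickle.dump(bot.camera_info('wrist'),open('w9.pkl','wb'))
a=snap('wrist','w9.png');b=snap('scene','s9.png')
cv2.imwrite('pics/z9.png',np.hstack([cv2.resize(a[120:320,240:400],(400,500)),cv2.resize(b[180:330,320:440],(400,500),interpolation=cv2.INTER_CUBIC)]))
"
```

```text
18.32 [ 0.4869 -0.2725  0.397 ] psi 4.6 tilt 0.18 F [ 0.6  0.1 -1. ] M [-0.03  0.05 -0.03] w 0.0114 j [-0.59  0.37  1.64  0.    1.13 -0.67]
```

View pics/z9.png

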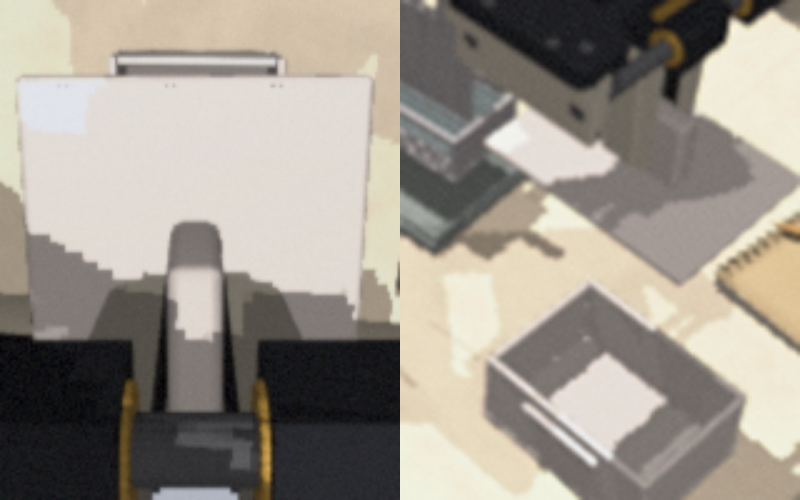

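Run:
```python
from h import *
np.set_printoptions(precision=1,suppress=True)
st=bot.get_state();E=st["ee_rot"];p=st["position"];where()
f=lambda x,y:(240+x/2.5,120+y/2.5)
for n,c,z in(("dish",[(112,54),(285,54)],.05),("cover",[(18,78),(372,78)],.205)):
    P=onz("w9.pkl",[f(*q) for q in c],z); q=(P-p)@E; print(n,P*1000,"tool",q*1000,"w",np.linalg.norm(P[1]-P[0])*1000)
```

```text
18.43 [ 0.5 -0.3  0.4] psi 4.63 tilt 0.07 F [-0.1 -0.4 -0.8] M [-0.1  0.  -0. ] w 0.0119 j [-0.6  0.4  1.6  0.   1.1 -0.7]
dish [[ 445.2 -222.7   50. ]
 [ 522.1 -216.5   50. ]] tool [[-37.2 -52.3 348.2]
 [ 40.  -52.3 348.1]] w 77.16774760347089
cover [[ 440.2 -218.5  205. ]
 [ 523.7 -211.8  205. ]] tool [[-42.  -57.1 193.2]
 [ 41.7 -57.1 193.1]] w 83.73141763856682
```

```bash
python3 -c "
from h import *
print(bot.get_state()['position'])
plan([(.4872,-.2736,.262,4.7,4)])"
```

```text
[ 0.48684206 -0.27213632  0.3981329 ]
4
[[0.0001, 0.0004, 0.034], [0.0001, 0.0004, 0.034], [0.0001, 0.0004, 0.034], [0.0001, 0.0004, 0.034]]
[np.float64(-0.02), np.float64(-0.02), np.float64(-0.02), np.float64(-0.02)]
```

{"name": "drive_tool", "arguments": {"slide": [[0.0001,0.0004,0.034],[0.0001,0.0004,0.034],[0.0001,0.0004,0.034],[0.0001,0.0004,0.034],[0,0,0],[0,0,0]], "turn": [0,0,0,0,0,0]}}

```text
clock: 19.18
position: [0.4881, -0.2744, 0.264]
ee_rot: [[0.997, 0.081, 0.001], [0.081, -0.997, -0.001], [0.001, 0.001, -1.0]]
ft_force: [-0.0, 0.3, -1.1]
width: 0.012
```

{"name": "drive_tool", "arguments": {"slide": [[0,0,0.005],[0,0,0.004],[0,0,0.002],[0,0,0],[0,0,0]], "turn": [0,0,0,0,0]}}

```text
clock: 19.8
position: [0.4878, -0.2745, 0.2516]
ee_rot: [[0.997, 0.08, 0.0], [0.08, -0.997, -0.0], [0.0, 0.0, -1.0]]
ft_force: [0.1, 0.8, -0.6]
width: 0.0117
```

{"name": "drive_tool", "arguments": {"slide": [[0,-0.0005,0.0015],[0,0,0.001],[0,0,0.001],[0,0,0],[0,0,0]], "turn": [0,0,0,0,0]}}

```text
clock: 20.42
position: [0.4878, -0.274, 0.248]
ee_rot: [[0.997, 0.08, -0.0], [0.08, -0.997, 0.0], [-0.0, -0.0, -1.0]]
ft_force: [-0.2, 0.1, -1.1]
width: 0.0119
```

{"name": "drive_tool", "arguments": {"slide": [[0,0,0.001],[0,0,0],[0,0,0]], "turn": [0,0,0]}}

```text
clock: 20.8
position: [0.4878, -0.274, 0.247]
ee_rot: [[0.997, 0.08, -0.0], [0.08, -0.997, -0.0], [-0.0, 0.0, -1.0]]
ft_force: [-0.8, 0.7, -0.7]
width: 0.0115
```

Step is inside the opening; settle the last bit by touch, then release.

{"name": "drive_tool", "arguments": {"slide": [[0,0,0.0005],[0,0,0.0005],[0,0,0]], "turn": [0,0,0]}}

```text
clock: 21.18
position: [0.4878, -0.274, 0.2469]
ee_rot: [[0.997, 0.08, 0.0], [0.08, -0.997, -0.0], [0.0, 0.0, -1.0]]
ft_force: [-3.4, 2.3, 10.1]
width: 0.0117
```

{"name": "drive_tool", "arguments": {"slide": [[0,0,0],[0,0,0],[0,0,0],[0,0,0],[0,0,0],[0,0,0]], "turn": [0,0,0,0,0,0], "grip": 0.4}}

```text
clock: 21.92
position: [0.4878, -0.274, 0.246]
ee_rot: [[0.997, 0.08, -0.0], [0.08, -0.997, 0.0], [-0.0, -0.0, -1.0]]
ft_force: [0.0, 0.3, 0.1]
width: 0.0556
```

{"name": "drive_tool", "arguments": {"slide": [[0,0,-0.02],[0,0,-0.05],[0,0,-0.05],[0,0,-0.05],[-0.05,0,0],[-0.06,0,0],[-0.05,0,0],[0,0,0],[0,0,0]], "turn": [0,0,0,0,0,0,0,0,0]}}

```text
clock: 23.05
position: [0.3286, -0.287, 0.4164]
ee_rot: [[0.997, 0.08, 0.001], [0.08, -0.997, -0.001], [0.001, 0.001, -1.0]]
ft_force: [-0.2, 0.5, -0.1]
width: 0.056
```

```bash
python3 -c "
from h import *
where()
b=snap('scene','s10.png');a=snap('top','t10.png')
cv2.imwrite('pics/z10.png',np.hstack([cv2.resize(a[140:270,280:440],(400,325)),cv2.resize(b[130:330,240:440],(400,400))[:325] if 0 else cv2.resize(b[130:330,230:476],(400,325))]))
"
```

```text
23.05 [ 0.3286 -0.287   0.4164] psi 4.57 tilt 0.06 F [-0.2  0.5 -0.1] M [-0.05  0.01  0.02] w 0.056 j [-0.82  0.13  1.91  0.    1.1  -0.9 ]
```

View pics/z10.png

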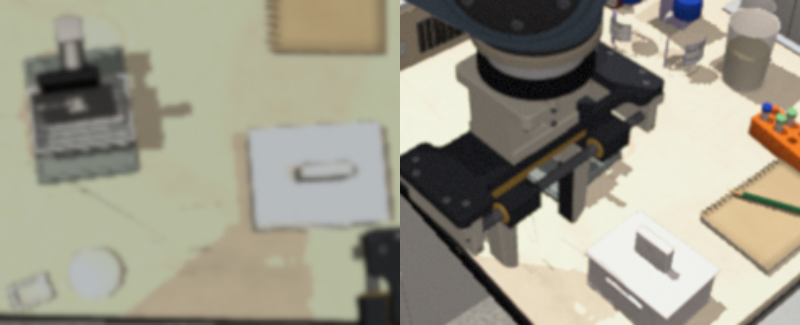

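```bash
python3 -c "
from h import *
print(bot.close_job())"
```

```text
the job is handed in; nothing more can be done
None
```

The rack is hanging on the stand's pin and the cover is on the empty dish. I handed the job in at about 23 s of the 61 s allowed; `close_job` reports no verdict.

- **Rack:** I lifted it straight up out of the dish, slid its slot over the pin from the open side without touching anything, and lowered it. The pin took the load at a TCP height of 0.385 m, about what I had worked out (0.3855 m). After release, the scene and wrist pictures showed it upright and hanging free.
- **Cover:** I lowered it onto the dish with no early contact. It met the rim at a TCP height of 0.247 m, exactly the seated height, with about 10 N of force. The last scene picture shows it level on the dish, and the top picture shows it square over it.
- **Left alone:** The petri dish and the steel mould look unmoved in the last top picture. The rack still hangs there, and the gripper was clear of everything.

No check failed. The top and wrist cameras disagreed by about 2 mm on the dish and pin positions. I dealt with that by averaging and by feeling for contact.

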